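# Hang the coarse grid on the chip cutter's two studs and shut its keeper

## Robot

A 6-joint arm with a two-finger parallel gripper is mounted at the origin on a cart in front of the work surface, level with it; the furniture and walls round the work are solid. World frame = base frame: x ahead of the robot, y to its left, z up, the work surface at z = 0. Lengths are in m, angles in rad, forces in N, time in s.
With the tool pointing down it reaches from about 0.325 to 0.775 m from the base axis. Payload 5.5 kg.
Tool frame: the origin (TCP) lies between the finger pads; the fingertips stand 8 mm ahead of it and the grasp point (between the pads) lies 11 mm behind it (manip.tcp_to_tips is the distance from the TCP to the fingertips, in m); z points along the fingers, y is the line along which they close (so a half turn about z gives the same grasp; the last joint's range is limited). The gripper opens to 88 mm and grips with 3 to 60 N. Pads are 20 mm wide; open, the fingers measure 115 mm over their backs; the gripper's body (75 mm by 178 mm) begins 61 mm behind the grasp point.
Start: joints at [-1.384, 0.091, 1.231, -0, 1.82, -0.057], TCP at [0.145, -0.582, 0.231] pointing down, gripper open.
Joint ranges: [-2.87, 2.87], [-0.86, 2.18], [0.17, 2.46], [-1.51, 4.65], [0.06, 2.69], [-2.65, 2.65]. Speed limits (rad/s): [2.57, 2.57, 3.01, 3.14, 3.14, 3.14].

## Interface

Orientations are given as a unit quaternion [w, x, y, z].
In Python, from bench import manip, cams, workorder, jaws gives the robot as it stands (manip), with the cameras (cams), the job (workorder) and the gripper (jaws). Calls block until the motion is done:
- manip.move_to(position, orientation): joint-space move of the TCP to a pose.
- manip.move_l(position, speed=0.15, orientation=None): straight line of the TCP; orientation=None keeps the orientation; speed is the mean speed in m/s.
- manip.movej(angles): joint-space move.
- jaws.gripper_open() and jaws.close(): open the fingers fully, or close them until they stop; the grip force is fixed at half the most.
- manip.hold(seconds).
- manip.inverse_kinematics(position, orientation): joint angles nearest the present ones, or None.
- manip.state(): the state.
- cams.get_image(name): name is "scene" or "top"; returns a dict with "frame" (480x640x3 uint8, blue, green, red), "depth" (480x640 float32, m along the optical axis (not along the pixel's ray), 0 where there is no reading), "camera_matrix" (3x3 intrinsics, pixels), "k1" (the pictures are not rectified: a ray, as slopes to the right and down, at radius r is drawn at 1 + k1 r^2 times it, then the intrinsics apply), "view" (4x4, takes a point from world to camera coordinates). Camera axes: x right, y up, looking along -z (the intrinsics and any distortion apply to the point x, -y, -z); pixel columns grow to the right and rows downward; lengths in m; the calibration is good to about 2 mm. A picture is of the moment at which its call begins.
A pose or a line that the arm cannot do raises manip.IKError and nothing moves.
- workorder.job_done(): hands the job in; it is judged then, once.
The state is a dict: "time": time; "joint_pos": joint angles; "dq": joint speeds; "joint_torque": joint torques, N m; "ee_pos": TCP position; "ee_rot": TCP orientation; "ft_force": force on the tool from outside, world axes, zero at the start; "moment": the same for the moment, N m; "finger_gap": finger opening in m; "finger_force": force on a finger pad.
Only numpy, scipy, OpenCV 4.12 (cv2) and the standard library are available. Lean on these libraries where they do the work, as an engineer would, in place of code of your own. Each camera call takes 0.05 s, during which the arm holds its last target. There are 200 camera calls.

## Task

Fit the coarse cutting grid (the one with the large squares) from the drying rack to the chip cutter: pass its two keyholes over the two headed studs on the cutter's front, both together, and let it down gently until it hangs level and fully down on both studs. The bar that carries the studs floats sideways, so feel for the studs and never force the grid. Then swing the keeper down over the grid's top edge, and leave the fine grid and everything else as they are.

Things in the scene. Friction and masses are not known exactly. Their poses are not given: they have to be found in the camera images.
- coarse_grid: Grid with LARGE squares (5 across, 4 high), to be fitted: aluminium plate 8 mm thick (its x), 150 mm wide (y), 105 mm high (z), upright in the rack, about 0.3 kg, the same from front and back. Origin: middle of its lower edge. Lifting tab and two keyholes: see the points.
- grid_tab (a point): Middle of the coarse grid's black lifting tab, 128 mm above the grid's origin. The tab stands upright on the middle of the top edge: 10 mm thick (x), 46 mm wide (y), from z = 105 to 150 mm of the grid. Pinch it across its thickness, fingertips not below z = 108 mm.
- keyhole_a (a point): Middle of the wide opening of the coarse grid's keyhole at y = +58 mm, z = 66 mm of the grid. Opening, right through the plate: 17 mm wide, z from 56 to 76 mm; above it narrows into a slot 11 mm wide that ends, round, at z = 91 mm.
- keyhole_b (a point): The same for the keyhole at y = -58 mm.
- fine_grid: The other grid: same plate, tab and keyholes, but SMALL squares (10 across, 8 high). Stays in the rack.
- rack: Wire drying rack, fixed, 156 mm (x) by 170 mm (y), hoops along y up to 93 mm high. Origin: on the worktop under its middle. The grids stand in it with lower edges 22 mm above the worktop, at x = -32 and +32 mm (either may be the coarse one), within 6 mm of y = 0, faces along x, with 1.5 mm play to the hoops on each side, so they may lean a little.
- cutter: Chip cutter, fixed, 290 mm long, 200 mm wide. Origin: on the worktop under the middle of its front (seat) face, which is the plane x = 0 and looks along -x; x points to its back, y to its left. Top of the front frame z = 130 mm, keeper pivot to z = 144 mm, all behind lower than 135 mm. Two headed studs stand out of the seat face along -x: see the point.
- seat (a point): Point of the cutter's seat face (z = 115 mm, y = 0) midway between the studs when their bar is centred: studs at y = +58 and -58 mm. Neck 8 mm thick to x = -11.5 mm, then a head 14 mm across to x = -16.8 mm. The bar with both studs may stand up to 13 mm left or right of this; that is not measured. Friction holds it there; it gives way at about 14 N.
- keeper (a joint): Flap on the front frame's top, 21 mm wide, pivot along y at x = 10, y = 60, z = 139.5 mm of the cutter. 0 = shut: level, pointing to the front over the grid's top edge, a lip down in front. Grows as it swings up and back; starts at 1.6 (upright) to 2.1 (leaning back). Friction holds it, 1.5 N at the tip. It shuts only over a grid that hangs fully down.
- keeper_tip (a point): Free end of the keeper, 34 mm from its pivot. Push the flap over from behind with closed fingers, a little above the pivot's height, then press it down.
- hung (a point): Point of the cutter (28 mm above the worktop, 4 mm before the seat face) where the grid's origin is when it hangs home with the bar centred. Heads pass the openings with the grid 21 mm higher (17 to 25 mm), the plate then going in to the seat face; slot ends then rest on the necks. If the heads are missed the plate's face stops 16.8 mm before the seat.
- lemon: Lemon, 71 mm long, lying right of the cutter; a bystander, origin at its underside as it lies. Leave it.
- lime: Lime, 60 mm long, lying left of the rack; a bystander, origin at its underside as it lies. Leave it.
- tomato: Tomato, 73 mm across, behind the rack; a bystander, origin at its underside as it lies. Leave it.
- teaspoon: Teaspoon, 138 mm long, lying before the cutter near the worktop's front edge; a bystander, origin at its underside as it lies. Leave it.

How it is judged:
By the outcome, as a careful person would: the job done as asked, in the order asked, and still so for the second after the job is handed in, with the robot touching nothing.
It also fails if it takes over 72 s, if anything falls off the work surface, if the arm or the gripper's body presses on something with over 40 N, if the wrist force passes 120 N, or if a joint passes its speed limit or range.

## Working session

There is one attempt and no reset: what is moved stays moved. The work goes in short steps, each a Python script; the robot and the scene stay as the last script left them, time stands still between calls to the robot, and variables do not carry over. Pictures are saved under pics/ and viewed, at most 10 in all, crops included, and the job is handed in when it is done.

```bash
mkdir -p pics; ls
python3 - <<'E'
from bench import manip, cams, workorder, jaws
import cv2,numpy as np
for n in("scene","top"):
    d=cams.get_image(n); cv2.imwrite(f"pics/{n}0.png",d["frame"]); np.savez(f"{n}0.npz",**d)
    print(n,d["camera_matrix"].tolist(),d["k1"],np.round(d["view"],4).tolist(),(d["depth"]>0).mean())
print(manip.state())
E
```

```text
bench.py
pics
scene [[556.8596520100529, 0.0, 313.2144816047401], [0.0, 556.8596520100529, 240.05273371678038], [0.0, 0.0, 1.0]] -0.11301705336580936 [[0.3782, -0.9256, -0.0154, -0.3048], [0.774, 0.307, 0.5538, -0.456], [-0.5079, -0.2214, 0.8325, -1.3167], [0.0, 0.0, 0.0, 1.0]] 0.9960514322916667
top [[543.5415600072947, 0.0, 322.5510641757353], [0.0, 543.5415600072947, 244.19052294338576], [0.0, 0.0, 1.0]] -0.04150378867305083 [[0.0123, -0.9999, 0.0099, -0.1257], [0.9827, 0.0139, 0.1846, -0.546], [-0.1848, 0.0074, 0.9828, -1.2887], [0.0, 0.0, 0.0, 1.0]] 0.996044921875
{'time': 0.1, 'joint_pos': array([-1.38371525e+00,  9.18099460e-02,  1.23174556e+00, -1.21947479e-05,
        1.81978941e+00, -5.66571449e-02]), 'dq': array([-0.00180582, -0.00216878, -0.00196666,  0.00165213, -0.00078611,
        0.00171887]), 'joint_torque': array([ 2.18223417e-03, -4.47857523e+01, -4.07569206e+01,  7.00221048e-02,
        2.84451741e-02, -1.23301179e-04]), 'ee_pos': array([ 0.14477337, -0.58202218,  0.22961538]), 'ee_rot': array([-8.73883568e-04,  9.92582947e-01,  1.21566136e-01, -6.29918285e-05]), 'ft_force': array([ 0.19175996, -0.07930112,  0.05458304]), 'moment': array([ 0.04915097,  0.05237443, -0.01215363]), 'finger_force': 0.0, 'finger_gap': 0.08749235167300214}
```

View pics/scene0.png

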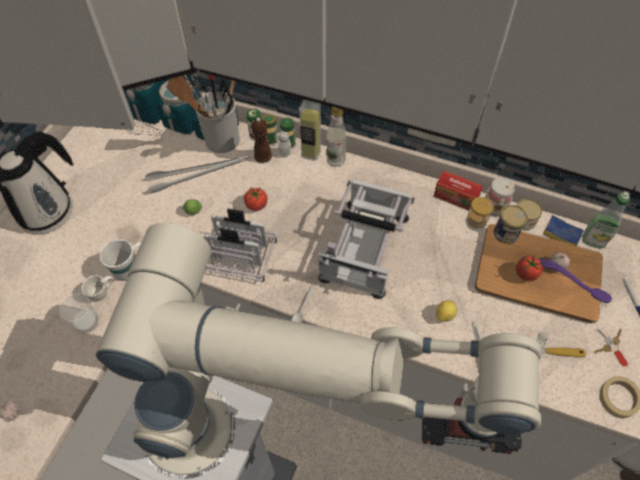

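View pics/top0.png

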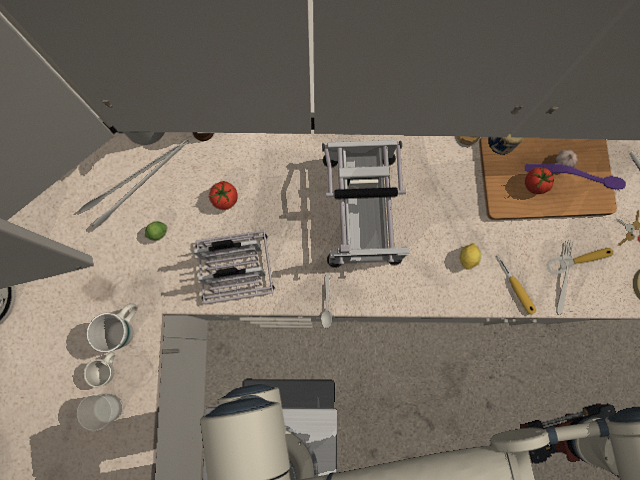

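The scene view shows the rack at about (240,250), with two black tabs at (237,215) and (231,236), and the cutter at about (365,240). In the top view the tabs are at (222,245) and (230,272), and the cutter front is at about (368,257). Next I'll enlarge both areas.

Run:
```python
import cv2,numpy as np
s=cv2.imread("pics/scene0.png");t=cv2.imread("pics/top0.png")
f=lambda im,x,y,w,h:cv2.resize(im[y:y+h,x:x+w],(400,300),interpolation=cv2.INTER_CUBIC)
cv2.imwrite("pics/comp1.png",np.vstack([np.hstack([f(s,190,200,100,75),f(s,310,225,100,75)]),np.hstack([f(t,185,227,100,75),f(t,318,205,100,75)])]))
```

```text
(no output)
```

View pics/comp1.png

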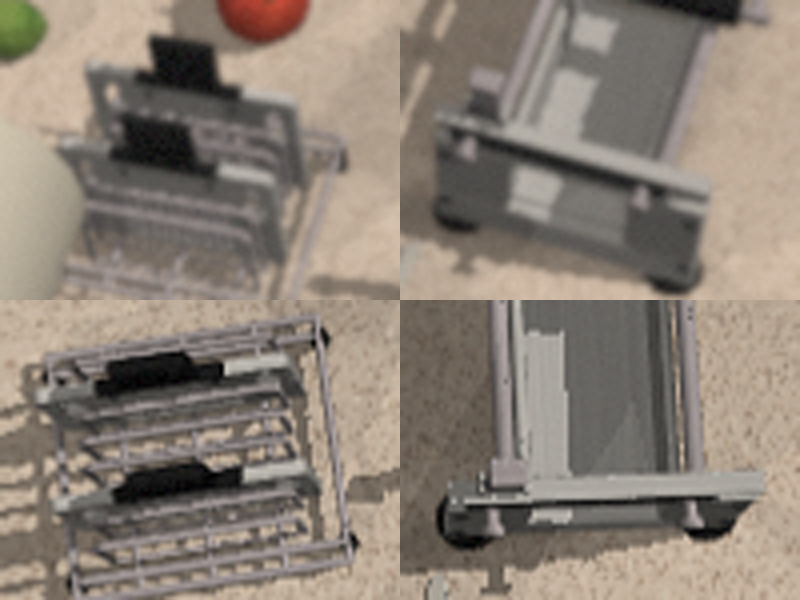

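The studs show in the scene view at about (326.5,262) and (370,274), and in the top view at about (341.7,260) and (391,258). The keeper stands upright at the left end of the frame. Which grid is coarse is still unclear, so I'll zoom in on the rack.

Run:
```python
import cv2,numpy as np
s=cv2.imread("pics/scene0.png");t=cv2.imread("pics/top0.png")
def f(im,x,y,w,h):
    c=cv2.resize(im[y:y+h,x:x+w],(800,300),interpolation=cv2.INTER_LANCZOS4)
    return cv2.convertScaleAbs(c,alpha=1.5,beta=-40)
cv2.imwrite("pics/comp2.png",np.vstack([cv2.resize(f(s,202,212,72,54),(800,600))[:300] if 0 else cv2.convertScaleAbs(cv2.resize(s[214:274,200:280],(800,600),interpolation=cv2.INTER_CUBIC),alpha=1.5,beta=-40)]))
```

```text
(no output)
```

View pics/comp2.png

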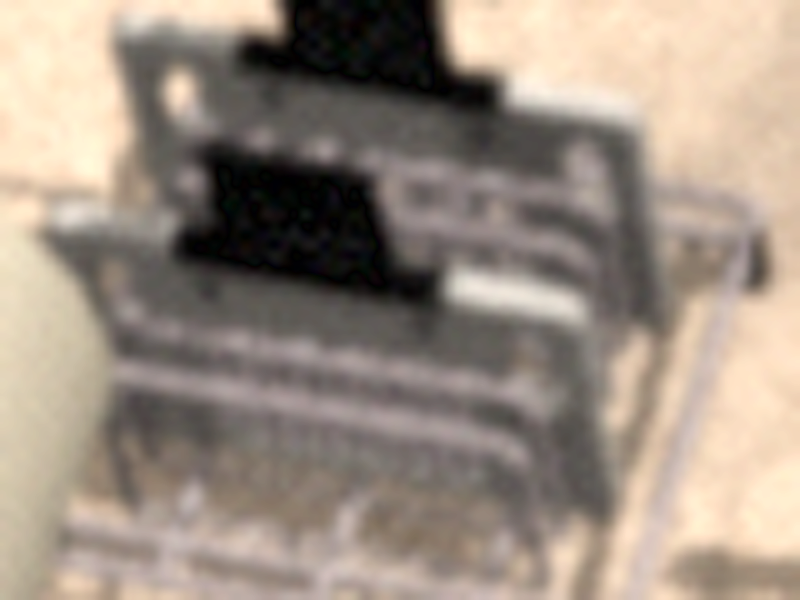

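The near grid shows closely spaced bars (fine, vertical pitch about 28 px in the crop), and the far one shows wide openings (about 60 px), so the far grid looks coarse. I'll check this with an intensity profile and measure positions from both views.

```bash
cat > h.py <<'E'
import numpy as np,cv2
from bench import manip, cams, workorder, jaws
class Cam:
    def __init__(s,d):
        s.K=d["camera_matrix"];s.k=float(d["k1"]);s.V=d["view"];s.im=d["frame"];s.D=d["depth"]
        s.R=s.V[:3,:3];s.c=-s.R.T@s.V[:3,3];s.dist=np.array([s.k,0,0,0])
        s.F=np.diag([1.,-1,-1])
    def slopes(s,uv): return cv2.undistortPointsIter(np.float64(uv).reshape(-1,1,2),s.K,s.dist,None,None,(3,50,1e-10)).reshape(-1,2)
    def ray(s,uv):
        m=s.slopes(uv);d=np.c_[m,np.ones(len(m))]@s.F@s.R
        return d                      # depth-1 along the optical axis
    def pts(s,uv,z): return s.c+s.ray(uv)*np.asarray(z)[:,None]
    def onz(s,uv,z): d=s.ray(uv);return s.c+d*((z-s.c[2])/d[:,2:])
    def proj(s,P):
        q=(np.atleast_2d(P)@s.R.T+s.V[:3,3])@s.F
        return cv2.projectPoints(q.reshape(-1,1,3),np.zeros(3),np.zeros(3),s.K,s.dist)[0].reshape(-1,2)
    def cloud(s):
        v,u=np.mgrid[:480,:640];return s.pts(np.c_[u.ravel(),v.ravel()],s.D.ravel()).reshape(480,640,3)
def tri(a,ua,b,ub):
    A=a.ray([ua])[0];B=b.ray([ub])[0]
    t=np.linalg.lstsq(np.c_[A,-B],b.c-a.c,rcond=None)[0]
    p,q=a.c+A*t[0],b.c+B*t[1];return (p+q)/2,np.linalg.norm(p-q)
def snap(n): return Cam(cams.get_image(n))
E
python3 - <<'E'
from h import *
np.set_printoptions(precision=4,suppress=True)
S,T=[Cam(dict(np.load(f"{n}0.npz"))) for n in("scene","top")]
print(S.c,T.c)
for C,nm in((S,"scene"),(T,"top")):
    P=C.cloud()
    roi=np.zeros((480,640),bool)
    if nm=="scene": roi[200:262,205:270]=1
    else: roi[232:300,190:270]=1
    m=(C.im.max(2)<45)&roi
    n,l,st,ce=cv2.connectedComponentsWithStats(m.astype(np.uint8))
    for i in range(1,n):
        if st[i,4]>40:
            q=P[l==i];hi=q[(q[:,2]>.14)&(q[:,2]<.185)]
            print(nm,st[i],ce[i],"med",np.median(q,0),"z",np.percentile(q[:,2],[2,50,98]),"hi n",len(hi),hi.mean(0) if len(hi) else "",hi.min(0),hi.max(0))
            if len(hi)>10:
                u,s,vt=np.linalg.svd(hi-hi.mean(0),full_matrices=False);print("  axes",vt,s/np.sqrt(len(hi)))
for a,b in(((326.5,262),(341.75,260)),((370.2,274),(391.2,258.2))): print("stud",tri(S,a,T,b))
# cutter front frame top
P=T.cloud();q=P[245:268,325:412].reshape(-1,3);q=q[(q[:,2]>.122)&(q[:,2]<.136)]
print("frame",len(q),q.min(0),q.max(0))
# profile along grid rows in the scene crop (crop px /10)
g=cv2.cvtColor(S.im,cv2.COLOR_BGR2GRAY).astype(np.float32)
for a,b in(((13,40),(53,47)),((15,43.5),(50,49)),((25,14.5),(57,20)),((39,18.2),(57,21.5)),((39,20.5),(57,23.5))):
    L=np.linspace(0,1,60)[:,None];p=np.float32(np.array(a)+L*(np.array(b)-a)+[200-.5,214-.5])
    print(cv2.remap(g,p[:,:1],p[:,1:],cv2.INTER_CUBIC).ravel().astype(int).tolist())
E
```

```text
[-0.2005 -0.4336  1.344 ] [ 0.3    -0.1086  1.3685]
scene [225 210  24  15 185] [235.8595 216.8703] med [0.5213 0.1032 0.1492] z [0.1238 0.1492 0.1742] hi n 116 [0.5213 0.1036 0.1591] [0.5167 0.0844 0.1402] [0.5284 0.1242 0.1769]
  axes [[-0.1696  0.9745 -0.1469]
 [-0.0019 -0.1494 -0.9888]
 [ 0.9855  0.1674 -0.0272]] [0.0117 0.0103 0.0018]
scene [218 229  25  15 203] [229.1034 236.3153] med [0.4584 0.0922 0.1488] z [0.1227 0.1488 0.1755] hi n 129 [0.4585 0.0912 0.1588] [0.4521 0.0691 0.1402] [0.4667 0.1153 0.1764]
  axes [[-0.1485  0.9885 -0.0286]
 [-0.0315 -0.0336 -0.9989]
 [-0.9884 -0.1475  0.0361]] [0.0127 0.0103 0.0021]
top [209 240  32  12 226] [223.5133 245.1062] med [0.5226 0.1062 0.1574] z [0.1187 0.1574 0.1773] hi n 146 [0.5232 0.1078 0.1658] [0.5166 0.0868 0.1409] [0.5321 0.1303 0.1789]
  axes [[-0.1495  0.9617  0.2296]
 [ 0.183  -0.2013  0.9623]
 [-0.9717 -0.1859  0.1459]] [0.0133 0.0108 0.0027]
top [213 268  32  10 198] [228.3232 272.2626] med [0.4606 0.093  0.1629] z [0.1248 0.1629 0.1769] hi n 129 [0.4606 0.0946 0.1671] [0.4537 0.0732 0.1411] [0.4685 0.1186 0.1775]
  ax
[... 1030 characters left out ...]
125, 121, 116, 115, 115, 114, 115, 117, 120, 121, 124, 124, 122, 118, 116, 113, 113, 114, 116, 115, 113, 112, 111, 111, 112, 117]
[120, 120, 120, 117, 113, 108, 104, 101, 98, 95, 93, 93, 93, 95, 97, 100, 101, 102, 104, 106, 109, 110, 111, 111, 110, 107, 102, 98, 95, 95, 96, 100, 104, 109, 114, 117, 117, 114, 111, 108, 106, 103, 98, 94, 91, 88, 86, 85, 84, 83, 82, 82, 82, 80, 80, 81, 81, 84, 87, 89]
[112, 115, 118, 119, 117, 114, 113, 111, 110, 109, 109, 110, 112, 115, 119, 120, 121, 121, 120, 120, 119, 118, 116, 114, 113, 111, 109, 109, 110, 112, 114, 117, 120, 124, 127, 127, 126, 123, 120, 117, 115, 113, 109, 108, 106, 103, 102, 100, 100, 101, 102, 103, 105, 105, 105, 103, 102, 101, 97, 94]
```

The profiles settle it. The far grid has a bar pitch of about 5.5 px (18 mm), so it is coarse; the near one is about 3 px, so it is fine. The stud spacing came out at 116.3 mm and the heights at about 115 mm, both as they should be. Next come the cutter face, the keeper and the coarse plate.

```bash
cat >> h.py <<'E'
def quat(th,flip=0):
    a=(np.pi/2+th-np.pi*flip)/2; return np.array([0,np.cos(a),np.sin(a),0])
E
python3 - <<'E'
from h import *
np.set_printoptions(precision=4,suppress=True)
S,T=[Cam(dict(np.load(f"{n}0.npz"))) for n in("scene","top")]
def plane(q,nm):
    for _ in range(6):
        c=np.median(q,0) if _==0 else q.mean(0)
        n=np.linalg.svd(q-c,full_matrices=False)[2][2]; n*=np.sign(n[0]); r=(q-c)@n; q=q[abs(r)<max(.0015,1.5*np.median(abs(r)))]
    print(nm,len(q),"c",c,"n",n,"yaw",np.degrees(np.arctan2(n[1],n[0])),"rms",r.std())
PS,PT=S.cloud(),T.cloud()
b=lambda P,x0,x1,y0,y1,z0,z1:P[(P[...,0]>x0)&(P[...,0]<x1)&(P[...,1]>y0)&(P[...,1]<y1)&(P[...,2]>z0)&(P[...,2]<z1)]
plane(b(PS,.50,.53,-.32,-.125,.05,.108),"seat scene")
plane(b(PT,.50,.53,-.32,-.125,.03,.108),"seat top")
plane(b(PS,.505,.535,.03,.19,.112,.178),"coarse scene")
plane(b(PS,.445,.475,.02,.17,.112,.178),"fine scene")
plane(b(PT,.505,.535,.03,.19,.112,.178),"coarse top")
for P,n in((PS,"S"),(PT,"T")):
    q=b(P,.48,.60,-.33,-.12,.146,.20);print("keeper",n,len(q),q.min(0),q.max(0),q.mean(0))
    q=b(P,.49,.56,-.33,-.12,.125,.135);print("frame top",n,len(q),q.min(0),q.max(0),"yaw fit",np.degrees(np.arctan(-np.polyfit(q[:,1],q[:,0],1)[0])),q.mean(0))
    q=b(P,.50,.54,0,.2,.122,.130);print("coarse top edge",n,len(q),q.min(0),q.max(0),q.mean(0), np.degrees(np.arctan(-np.polyfit(q[:,1],q[:,0],1)[0])) )
    q=b(P,.50,.56,0,.2,.165,.18);print("tab top",n,len(q),q.min(0),q.max(0),q.mean(0))
    q=b(P,.35,.50,0,.2,.165,.18);print("tab top fine",n,len(q),q.min(0),q.max(0),q.mean(0))
for th in (.16,.05):
  for f in(0,1):
    for p in ((.526,.105,.145),(.49,-.22,.2)): print(th,f,p,manip.inverse_kinematics(p,quat(th,f)))
E
```

```text
seat scene 267 c [ 0.5106 -0.2261  0.0812] n [ 0.9978  0.0661 -0.0035] yaw 3.7887529954485304 rms 0.0007939790021533648
seat top 166 c [ 0.5109 -0.2298  0.0749] n [0.998  0.0529 0.0341] yaw 3.0351322417168034 rms 0.0007115461733705498
coarse scene 215 c [0.5215 0.1047 0.1364] n [ 0.9874  0.158  -0.0002] yaw 9.092532140887787 rms 0.000832517200327223
fine scene 215 c [0.4588 0.0913 0.136 ] n [ 0.9854  0.1703 -0.0074] yaw 9.805588198816487 rms 0.000811228621012692
coarse top 158 c [0.5218 0.1073 0.1352] n [ 0.9854  0.1683 -0.0261] yaw 9.694855103058849 rms 0.0007470126746273957
keeper S 76 [ 0.5072 -0.1816  0.1462] [ 0.5249 -0.1584  0.1796] [ 0.5152 -0.1707  0.1659]
frame top S 324 [ 0.4958 -0.321   0.125 ] [ 0.5321 -0.1397  0.1349] yaw fit 3.663373603885253 [ 0.5153 -0.2314  0.129 ]
coarse top edge S 140 [0.5088 0.0345 0.1221] [0.5397 0.1795 0.1299] [0.523  0.1078 0.126 ] 9.689293905477104
tab top S 68 [0.5143 0.0823 0.1654] [0.5335 0.1272 0.177 ] [0.5234 0.1049 0.1706]
tab top fine S 72 [0.4521 0.0704 0.1652] [0.4693 0.1175 0.1764] [0.4608 0.0924 0.1704]
keeper T 76 [ 0.5086 -0.1806 
[... 291 characters left out ...]
tab top T 103 [0.5166 0.0874 0.1654] [0.5321 0.1328 0.1789] [0.5242 0.1099 0.1725]
tab top fine T 101 [0.4542 0.0733 0.1651] [0.4687 0.1186 0.1796] [0.4616 0.0964 0.1726]
0.16 0 (0.526, 0.105, 0.145) [ 0.1336 -0.0805  1.5541 -0.      1.668  -0.0264]
0.16 0 (0.49, -0.22, 0.2) [-0.4853 -0.0824  1.4588 -0.      1.7652 -0.6453]
0.16 1 (0.526, 0.105, 0.145) None
0.16 1 (0.49, -0.22, 0.2) [-0.4853 -0.0824  1.4588 -0.      1.7652  2.4962]
0.05 0 (0.526, 0.105, 0.145) [ 0.1336 -0.0805  1.5541 -0.      1.668   0.0836]
0.05 0 (0.49, -0.22, 0.2) [-0.4853 -0.0824  1.4588 -0.      1.7652 -0.5353]
0.05 1 (0.526, 0.105, 0.145) None
0.05 1 (0.49, -0.22, 0.2) [-0.4853 -0.0824  1.4588 -0.      1.7652  2.6062]
```

Measurements agree:
- **Coarse tab:** centre about (0.526, 0.107), yaw 9.5°, top at about 0.172.
- **Seat plane:** x ≈ 0.511 at y = -0.228, yaw about 3.5°.
- **Keeper:** upright at about (0.516, -0.168), tip height about 0.18.

Now the grasp.

Run:
```python
from h import *
np.set_printoptions(precision=4,suppress=True)
th=np.radians(9.5);n=np.array([np.cos(th),np.sin(th),0]);C=np.array([.526,.107,.145]);q=quat(th)
def st(l): s=manip.state();print(l,round(s["time"],2),s["ee_pos"],s["ft_force"],s["moment"],round(s["finger_gap"],4),s["finger_force"])
manip.move_to(C+.012*n+[0,0,.12],q);st("pre")
manip.move_l(C+.012*n,.12);st("down")
manip.move_l(C+.0025*n,.03);st("shift")
jaws.close();st("closed")
```

```text
pre 2.9 [0.538  0.1082 0.2649] [ 0.2878 -0.1194  0.3084] [-0.0516 -0.11    0.0325] 0.0876 0.0
down 4.05 [0.5383 0.109  0.1461] [-0.0062  0.1931 -0.4421] [-0.0617 -0.0787 -0.0118] 0.0878 0.0
shift 4.52 [0.5284 0.1074 0.1453] [0.2643 0.1367 0.0922] [-0.0348 -0.0633  0.0221] 0.0878 0.0
closed 5.7 [0.5276 0.1073 0.1449] [-5.0848 -1.1577  2.5093] [-0.2308  1.0967  0.0217] 0.0097 29.975150227546692
```

Run:
```python
from h import *
np.set_printoptions(precision=4,suppress=True)
th=np.radians(9.5);n=np.array([np.cos(th),np.sin(th),0])
def st(l): s=manip.state();print(l,round(s["time"],2),s["ee_pos"],s["ft_force"],s["moment"],round(s["finger_gap"],4),round(s["finger_force"],1));return s["ee_pos"]
p=st("0")
p=p-.0012*n;manip.move_l(p,.02);st("ease")
manip.move_l(p+[0,0,.03],.05);st("up1")
manip.move_l(p+[0,0,.185],.15);st("up")
q=quat(np.radians(3.5))
manip.move_to([.456,-.225,.30],q);st("over")
manip.move_l([.456,-.225,.172],.12);st("standoff")
for k in("scene","top"):
    d=cams.get_image(k);np.savez(f"{k}1.npz",**d);cv2.imwrite(f"pics/{k}1.png",d["frame"])
f=lambda im,x,y,w,h:cv2.resize(im[y:y+h,x:x+w],(400,300),interpolation=cv2.INTER_CUBIC)
s,t=[cv2.imread(f"pics/{k}1.png") for k in("scene","top")]
cv2.imwrite("pics/comp3.png",np.vstack([np.hstack([cv2.resize(s,(400,300)),f(s,290,210,120,90)]),np.hstack([cv2.resize(t,(400,300)),f(t,305,215,120,90)])]))
```

```text
0 5.7 [0.5276 0.1073 0.1449] [-5.0848 -1.1577  2.5093] [-0.2308  1.0967  0.0217] 0.0097 30.0
ease 5.95 [0.5267 0.1071 0.145 ] [-0.2809  0.0545 -0.242 ] [-0.0797  0.092   0.0392] 0.0099 30.0
up1 6.7 [0.5264 0.1071 0.1748] [-0.056   0.0164 -3.0362] [-0.0692 -0.1529 -0.0599] 0.0099 30.0
up 7.88 [0.5263 0.107  0.3288] [-0.5726  0.123  -2.5771] [-0.0501 -0.0681 -0.0172] 0.0101 30.0
over 9.17 [ 0.4564 -0.2242  0.3001] [ 0.8316  0.1144 -2.7735] [-0.0256 -0.0971  0.0642] 0.0099 30.0
standoff 10.38 [ 0.4564 -0.2252  0.1732] [ 0.5119 -0.9434 -2.7675] [-0.0019 -0.1171  0.0055] 0.0099 30.0
```

View pics/comp3.png

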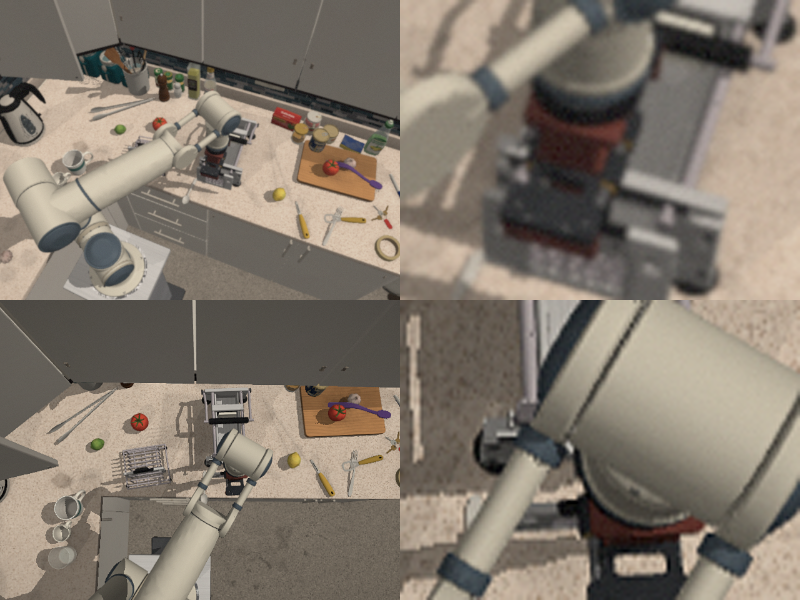

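The grid is held squarely in front of the cutter and weighs 2.8 N, as expected. I'll measure its edges against the studs, using the same camera for both.

Run:
```python
from h import *
np.set_printoptions(precision=4,suppress=True)
th=np.radians(3.5);n=np.array([np.cos(th),np.sin(th),0]);t=np.array([-n[1],n[0],0])
tcp=np.array([.4564,-.2252,.1732]);o=tcp-[0,0,.1229]
for k in("scene","top"):
    A,B=[Cam(dict(np.load(f"{k}{i}.npz"))) for i in(0,1)]
    uv=[(326.5,262),(370.2,274)] if k=="scene" else [(341.75,260),(391.2,258.2)]
    h=A.onz(uv,.115);print(k,"studs n,t:",h@n,h@t,"mid t",(h@t).mean())
    P=B.cloud();L=(P-o)@t;N=(P-o)@n;Z=P[...,2]-o[2]
    m=(abs(N)<.012)&(Z>.0)&(Z<.108)&(abs(L)<.09)
    print(" grid pts",m.sum(),"L",np.sort(L[m])[[0,2,5,-6,-3,-1]],"N med",np.median(N[m]))
    q=P[m];
    if m.sum()>30:
        r=np.polyfit(L[m],N[m],1);print(" yaw err deg",np.degrees(r[0]))
        for z0 in np.arange(0,.108,.018):
            mm=m&(Z>=z0)&(Z<z0+.018)
            if mm.sum()>4: print("  z",round(z0,3),mm.sum(),L[mm].min(),L[mm].max(),np.median(N[mm]))
print("tcp t,n",tcp@t,tcp@n,"seat n",np.array([.5107,-.228,0])@n)
# grid (u,v) predictions of plate corners in both views
for k in("scene","top"):
    B=Cam(dict(np.load(f"{k}1.npz")));print(k,B.proj(np.array([o+a*t+z*np.array([0,0,1])-.004*n for a,z in((.075,.105),(-.075,.105),(.075,0),(-.075,0))])))
```

```text
scene studs n,t: [0.4879 0.4886] [-0.1946 -0.3114] mid t -0.2529701626692557
 grid pts 869 L [-0.0759 -0.0758 -0.0755  0.0729  0.0731  0.0734] N med -0.002247589158156205
 yaw err deg -0.8981024652262867
  z 0.0 186 -0.07585896376751364 0.07340020023094694 -0.00222863328087436
  z 0.018 184 -0.0756935074002358 0.07308861452175705 -0.0022403520582241106
  z 0.036 181 -0.07578467265203162 0.0727187928442769 -0.0023642924822118113
  z 0.054 82 -0.07538559412293777 0.07299751392601138 -0.0018252806240449248
  z 0.072 77 -0.07578711464011223 0.07275723803143519 -0.0028457556642619178
  z 0.09 159 -0.07552809793891718 0.07295801598847235 -0.0021249010131794283
top studs n,t: [0.4878 0.4866] [-0.1935 -0.3093] mid t -0.25139768781725746
 grid pts 129 L [0.0199 0.0232 0.0257 0.0632 0.0638 0.0663] N med -0.0032664009927584597
 yaw err deg -0.14462039448138872
  z 0.0 18 0.019869827899870997 0.06632154406412988 -0.003418232860413818
  z 0.018 16 0.02322341313043613 0.06450327764390731 -0.003775208929287982
  z 0.036 15 0.02787820361300227 0.060631648018428234 -0.0036874951578465083
  z 0.054 16 0.025746995512659413 0.0632874880173864 -0.003256055142091813
  z 0.072 12 0.02744697137390064 0.05505327860960087 -0.003903390430747446
  z 0.09 52 0.028773948923423213 0.06317044111208728 -0.0008458813139623038
tcp t,n -0.2526425100483131 0.44180059089649026 seat n 0.49582837454010015
scene [[313.852  268.1195]
 [372.2068 284.6322]
 [314.4278 288.4593]
 [369.2152 304.3193]]
top [[336.7491 279.5286]
 [403.2316 276.3475]
 [335.2164 284.7335]
 [396.5359 281.7876]]
```

In the scene camera the grid centre is about 1–2 mm to the right of the stud midpoint, and its yaw is about 0.5° too large. I'll correct both and feel my way in.

```bash
cat >> h.py <<'E'
np.set_printoptions(precision=4,suppress=True)
th=np.radians(3.5);n=np.array([np.cos(th),np.sin(th),0]);t=np.array([-n[1],n[0],0])
Q=quat(np.radians(3.1))
def W(a,b,z): return a*n+b*t+np.array([0,0,z])
def go(a,b,z,v=.03): manip.move_l(W(a,b,z),v,Q)
def st(l,f0=None):
    s=manip.state();p=s["ee_pos"];f=s["ft_force"]-(0 if f0 is None else f0)
    g=np.array([f@n,f@t,f[2]]);print(l,round(s["time"],2),"n t z",np.array([p@n,p@t,p[2]]),"F",np.round(g,1),"M",np.round(s["moment"],2),round(s["finger_gap"],4));return g
E
python3 - <<'E'
from h import *
b=-.2526+.0018;z=.1715
go(.466,b,z,.06);manip.hold(.3);f0=np.mean([manip.state()["ft_force"] for _ in range(3)],0);np.save("f0.npy",f0);st("start",f0)
for d in (0,.0015,-.0015,.003,-.003):
    a=.470;go(a,b+d,z,.03);hit=False
    while a<.494:
        a+=.0015;go(a,b+d,z,.02);g=st(f"d{d:+.4f} a{a:.4f}",f0)
        if g[0]<-3.5 or abs(g[1])>4: hit=True;break
    if a>.4835: break
    go(a-.003,b+d,z,.03)
E
```

```text
start 11.34 n t z [ 0.4658 -0.2509  0.1716] F [0. 0. 0.] M [-0.03 -0.09 -0.04] 0.0101
d+0.0000 a0.4715 11.88 n t z [ 0.4716 -0.2508  0.1715] F [0.2 0.5 1.6] M [-0.07 -0.06  0.01] 0.01
d+0.0000 a0.4730 12.12 n t z [ 0.4731 -0.2508  0.1715] F [0.1 0.9 0.7] M [-0.04 -0.04 -0.02] 0.0096
d+0.0000 a0.4745 12.38 n t z [ 0.4745 -0.2508  0.1715] F [0.2 0.4 0.2] M [-0.08 -0.07 -0.02] 0.0097
d+0.0000 a0.4760 12.62 n t z [ 0.4761 -0.2508  0.1715] F [ 0.7 -0.3  1.3] M [-0.05 -0.05  0.01] 0.0102
d+0.0000 a0.4775 12.88 n t z [ 0.4776 -0.2508  0.1715] F [-0.1 -0.4  0.4] M [-0.01 -0.06 -0.01] 0.0094
d+0.0000 a0.4790 13.12 n t z [ 0.479  -0.2508  0.1715] F [-0.6  0.3  1.8] M [ 0.   -0.02  0.05] 0.0101
d+0.0000 a0.4805 13.38 n t z [ 0.4806 -0.2508  0.1715] F [-0.1 -0.3 -0. ] M [-0.05 -0.12  0.05] 0.0099
d+0.0000 a0.4820 13.62 n t z [ 0.4821 -0.2508  0.1715] F [ 0.7 -0.4  0.8] M [-0.04 -0.05  0.02] 0.0099
d+0.0000 a0.4835 13.88 n t z [ 0.4836 -0.2508  0.1714] F [-0.5 -0.2  0.6] M [-0.04 -0.07 -0.02] 0.0098
d+0.0000 a0.4850 14.12 n t z [ 0.4851 -0.2508  0.1715] F [0.3 0.5 1.3] M [-0.07 -0.07  0.01] 0.0098
d+0.0000 a0.4865 14.38 n t z [ 0.4865 -0.2508  0.1715] F [ 0.6 -0.8  0.8] M [-0.05 -0.07 -0.03] 0.0098
d+0.0000 a0.4880 14.62 n t z [ 0.4881 -0.2508  0.1715] F [ 1.1 -0.2  1.2] M [-0.01 -0.09  0.03] 0.01
d+0.0000 a0.4895 14.88 n t z [ 0.4896 -0.2508  0.1715] F [ 0.3 -0.5  0.8] M [-0.02 -0.09  0.04] 0.0099
d+0.0000 a0.4910 15.12 n t z [ 0.4911 -0.2508  0.1715] F [ 0.3 -1.   1.1] M [-0.01 -0.1  -0.03] 0.01
d+0.0000 a0.4925 15.38 n t z [ 0.4915 -0.2508  0.1715] F [-4.1  1.   1.8] M [ 0.    1.   -0.08] 0.0097
```

Both heads passed through freely, and the plate touched the seat at n = 0.4915 (0.490 predicted; a miss would have stopped at 0.473). Next I'll ease off slightly and lower it while monitoring the forces.

Run:
```python
from h import *
f0=np.load("f0.npy");b=-.2508;z=.1715;a=.4903
go(a,b,z,.02);st("ease",f0)
while z>.145:
    z-=.0015 if z>.155 else .0008
    go(a,b,z,.02);g=st(f"z{z:.4f}",f0)
    if abs(g[1])>3: b+=.0007*np.sign(g[1]); go(a,b,z,.02); st(" shift",f0)
    if g[0]<-4: a-=.0005
    if g[2]>5: break
```

```text
ease 15.63 n t z [ 0.4906 -0.2508  0.1715] F [0.5 0.3 0.5] M [-0.04 -0.07 -0.06] 0.0099
z0.1700 15.88 n t z [ 0.4903 -0.2508  0.1698] F [0.4 0.1 0.8] M [-0.08 -0.11 -0.02] 0.0097
z0.1685 16.13 n t z [ 0.4903 -0.2508  0.1683] F [-0.1 -0.4  0.9] M [-0.07 -0.08  0.01] 0.0098
z0.1670 16.38 n t z [ 0.4902 -0.2508  0.1668] F [ 0.4  0.1 -0.1] M [-0.04 -0.05 -0.  ] 0.0101
z0.1655 16.63 n t z [ 0.4902 -0.2508  0.1653] F [-0.7 -0.2  1.1] M [-0.05 -0.04  0.03] 0.0099
z0.1640 16.88 n t z [ 0.4902 -0.2508  0.1639] F [0.3 0.6 0. ] M [-0.07 -0.11  0.04] 0.0099
z0.1625 17.13 n t z [ 0.4902 -0.2508  0.1623] F [ 0.2 -0.2  1.2] M [-0.06 -0.11  0.02] 0.0098
z0.1610 17.38 n t z [ 0.4903 -0.2508  0.1608] F [-0.1 -1.   0.4] M [-0.06 -0.1   0.02] 0.0101
z0.1595 17.63 n t z [ 0.4903 -0.2508  0.1594] F [-0.3  0.   1.6] M [-0.06 -0.04 -0.05] 0.0099
z0.1580 17.88 n t z [ 0.4903 -0.2508  0.1578] F [ 0.9 -0.2  0.2] M [-0.02 -0.04 -0.04] 0.01
z0.1565 18.13 n t z [ 0.4902 -0.2508  0.1563] F [-0.1  1.   1.1] M [-0.07 -0.04 -0.  ] 0.0097
z0.1550 18.38 n t z [ 0.4903 -0.2507  0.1549] F [ 1.2 -0.4  0.1] M [-0.04 -0.07 -0.03] 0.01
z0.1542 18.63 n t z [ 0.4903 -0.2508  0.1541] F [0.1 0.4 0.1] M [-0.05 -0.12 -0.  ] 0.0099
z0.1534 18.88 n t z [ 0.4903 -0.2508  0.1533] F [0.7 0.1 1.2] M [-0.07 -0.11 -0.01] 0.0099
z0.1526 19.13 n t z [ 0.4903 -0.2508  0.1525] F [ 0.1 -0.   1.4] M [-0.07 -0.06  0.02] 0.0096
z0.1518 19.38 n t z [ 0.4903 -0.2508  0.1517] F [0.  0.5 0.1] M [-0.03 -0.07  0.  ] 0.0099
z0.1510 19.63 n t z [ 0.4903 -0.2508  0.151 ] F [-0.   0.1 -0.5] M [-0.06 -0.13  0.01] 0.0098
z0.1502 19.88 n t z [ 0.4903 -0.2508  0.1509] F [-0.7 -0.4  5.5] M [0.06 0.2  0.04] 0.0099
```

The grid came to rest at z = 0.1509, exactly the 28 mm origin height, with almost no moment, so it is on both studs. I'll release it, step aside and check it.

Run:
```python
from h import *
go(.4903,-.2508,.1514,.02);st("unload")
jaws.gripper_open();st("open")
manip.move_l(W(.4903,-.2508,.26),.15);st("up")
jaws.close()
manip.move_to([.44,.12,.32],Q);st("aside")
for k in("scene","top"):
    d=cams.get_image(k);np.savez(f"{k}2.npz",**d);cv2.imwrite(f"pics/{k}2.png",d["frame"])
    C=Cam(d);P=C.cloud();A,B,Z=P@n,P@t,P[...,2]
    m=(A>.47)&(A<.56)&(B>-.225)&(B<-.17)&(Z>.146)&(Z<.2)
    print(k,"keeper n",A[m].min(),A[m].max(),"t",B[m].min(),B[m].max(),"z",Z[m].max(),"mean",A[m].mean(),B[m].mean(),Z[m].mean())
    r=np.polyfit(Z[m],A[m],1);print("  lean dn/dz",r)
    m=(A>.475)&(A<.5)&(B>-.34)&(B<-.16)&(Z>.03)&(Z<.132)
    print("  plate n",m.sum(),np.median(A[m]),"t",B[m].min(),B[m].max(),"z",Z[m].min(),Z[m].max(),"slope",np.polyfit(B[m],A[m],1)[0])
    m=(A>.475)&(A<.51)&(B>-.34)&(B<-.16)&(Z>.165);print("  tab",m.sum(),A[m].mean(),B[m].mean(),Z[m].max())
f=lambda im,x,y,w,h:cv2.resize(im[y:y+h,x:x+w],(400,300),interpolation=cv2.INTER_CUBIC)
s,t2=[cv2.imread(f"pics/{k}2.png") for k in("scene","top")]
cv2.imwrite("pics/comp4.png",np.vstack([np.hstack([cv2.resize(s,(400,300)),f(s,310,225,80,60)]),np.hstack([cv2.resize(t2,(400,300)),f(t2,318,210,100,75)])]))
```

```text
unload 20.13 n t z [ 0.4903 -0.2508  0.151 ] F [ 0.1  0.5 -0.7] M [-0.07 -0.16  0.  ] 0.0097
open 21.38 n t z [ 0.4903 -0.2508  0.1514] F [-0.8 -0.6  0.1] M [-0.07 -0.13 -0.01] 0.088
up 22.26 n t z [ 0.4901 -0.2507  0.2589] F [-0.4 -0.1 -0.6] M [-0.05 -0.14  0.  ] 0.0877
aside 24.93 n t z [0.4468 0.0922 0.3196] F [ 0.3 -0.2  0.3] M [-0.07 -0.05  0.02] 0.0003
scene keeper n 0.4949153818176436 0.5142418388193891 t -0.21647007286834394 -0.19064807895592042 z 0.17918274120635846 mean 0.5040127160241564 -0.20225405239050315 0.1661545485529786
  lean dn/dz [-0.0865  0.5184]
  plate n 1263 0.48749938451498637 t -0.33977411123295137 -0.17066453960101113 z 0.030010704650995867 0.131996360614969 slope -0.019759133127526286
  tab 137 0.4912825209680941 -0.23774204436155613 0.18308455255296474
top keeper n 0.490237408490921 0.5133240799020494 t -0.2248857183233892 -0.18231450359263437 z 0.18226031857621217 mean 0.5045909699747181 -0.1975874918353115 0.1738603811540711
  lean dn/dz [-0.0092  0.5062]
  plate n 550 0.4871028045643977 t -0.339941473015251 -0.16526294282771434 z 0.03039246487756908 0.13199072849935334 slope -0.0011551888536385313
  tab 164 0.4938494142119863 -0.23072694482095718 0.18522105019651303
```

View pics/comp4.png

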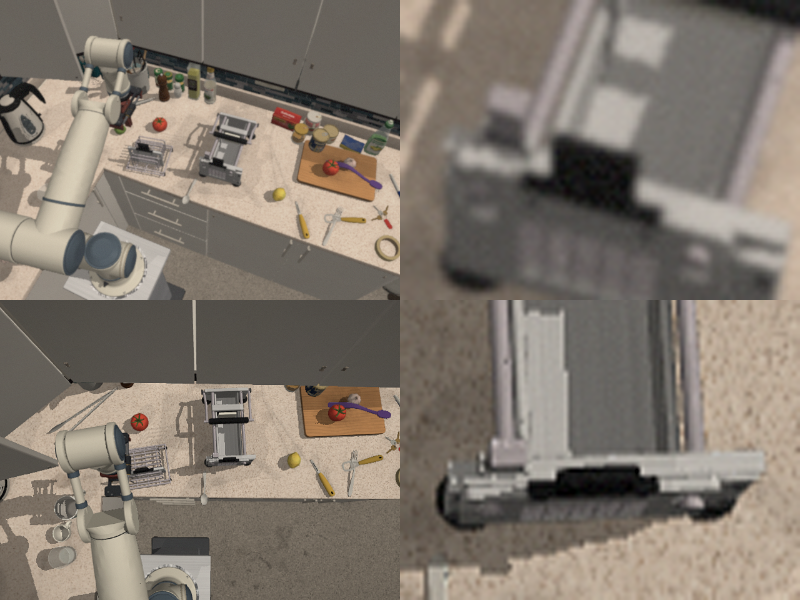

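The grid hangs level with large squares showing (5 columns), and both stud heads are visible in the slots at scene-crop pixels (480,210) and (695,255). The keeper is still upright at n ≈ 0.504, t ≈ -0.200. Now I'll push it over from behind.

Run:
```python
from h import *
b=-.200
manip.move_to(W(.545,b,.27),Q);st("above")
manip.move_l(W(.545,b,.160),.12,Q);manip.hold(.2)
f0=manip.state()["ft_force"];st("behind",f0)
a=.545
while a>.4855:
    a-=.006;go(a,b,.160,.03);g=st(f"a{a:.4f}",f0)
    if abs(g).max()>20: print("STOP");break
else:
    z=.160
    while z>.148:
        z-=.0015;go(a,b,z,.02);g=st(f"z{z:.4f}",f0)
        if g[2]>8: break
```

```text
above 26.22 n t z [ 0.5451 -0.1991  0.2706] F [0.1 0.2 0.4] M [-0.04 -0.07  0.05] 0.0006
behind 27.48 n t z [ 0.5453 -0.2002  0.1609] F [0. 0. 0.] M [ 0.03 -0.05 -0.03] 0.0005
a0.5390 27.83 n t z [ 0.5388 -0.2001  0.1601] F [-0.5  0.1 -0.9] M [-0.01 -0.04  0.03] 0.0004
a0.5330 28.18 n t z [ 0.5329 -0.2     0.1601] F [-0.9 -1.2  0.7] M [-0.03 -0.07  0.02] 0.0003
a0.5270 28.53 n t z [ 0.5269 -0.2     0.1601] F [-0.9  0.2 -1.3] M [-0.03 -0.07 -0.02] 0.0007
a0.5210 28.88 n t z [ 0.5208 -0.2     0.1601] F [-0.5  0.3 -0.7] M [-0.07 -0.09  0.04] 0.0005
a0.5150 29.23 n t z [ 0.5151 -0.2     0.1603] F [2.1 0.8 0.9] M [ 0.08 -0.49 -0.01] 0.0005
a0.5090 29.58 n t z [ 0.5089 -0.2     0.16  ] F [ 2.2  0.6 -0.1] M [ 0.07 -0.62  0.03] 0.0001
a0.5030 29.93 n t z [ 0.5027 -0.2     0.1601] F [1.2 0.8 0.5] M [-0.   -0.36 -0.04] 0.0003
a0.4970 30.28 n t z [ 0.4965 -0.2001  0.1601] F [-0.6  0.7  2.1] M [-0.04 -0.11  0.04] 0.0009
a0.4910 30.63 n t z [ 0.4904 -0.2     0.16  ] F [-0.2  0.5  1.4] M [ 0.   -0.06  0.03] 0.0006
a0.4850 30.98 n t z [ 0.4845 -0.2     0.16  ] F [-1.5  0.5 -0.1] M [-0.01  0.03  0.02] 0.0005
z0.1585 31.23 n t z [ 0.4848 -0.2     0.1582] F [-0.1  0.4  0.1] M [-0.06  0.01 -0.06] 0.0003
z0.1570 31.48 n t z [ 0.485  -0.2     0.1567] F [-0.3  0.4  0.2] M [-0.04 -0.05 -0.04] 0.0
z0.1555 31.73 n t z [ 0.485  -0.2     0.1553] F [-0.3  0.2 -0.3] M [-0.05 -0.07  0.01] 0.0001
z0.1540 31.98 n t z [ 0.485  -0.2     0.1538] F [-0.7  0.3 -0.1] M [-0.01 -0.01 -0.03] 0.0004
z0.1525 32.23 n t z [ 0.485  -0.1999  0.1523] F [-1.6 -0.3  0.6] M [-0.06 -0.04  0.03] 0.0003
z0.1510 32.48 n t z [ 0.485  -0.2     0.1509] F [-1.   1.   0.6] M [-0.05 -0.01 -0.01] 0.0004
z0.1495 32.73 n t z [ 0.4851 -0.2     0.1508] F [-1.8  1.4  6.1] M [ 0.1   0.43 -0.04] 0.0008
z0.1480 32.98 n t z [ 0.4851 -0.2001  0.1506] F [-4.8  3.  11.4] M [0.33 0.89 0.05] 0.0008
```

The press met a hard stop with the fingertips at about 0.143, the expected height of the shut flap's top. I'll retreat and check.

Run:
```python
from h import *
manip.move_l(W(.485,-.2,.27),.12,Q)
manip.move_to([.44,.12,.32],Q);st("aside")
for k in("scene","top"):
    d=cams.get_image(k);np.savez(f"{k}3.npz",**d);cv2.imwrite(f"pics/{k}3.png",d["frame"])
    P=Cam(d).cloud();A,B,Z=P@n,P@t,P[...,2]
    m=(A>.462)&(A<.515)&(B>-.212)&(B<-.188)&(Z>.125)&(Z<.2)
    print(k,"keeper n",m.sum(),A[m].min(),A[m].max(),"z",np.percentile(Z[m],[5,50,95,100]))
    m=(A>.475)&(A<.51)&(B>-.29)&(B<-.22)&(Z>.15);print("  tab",m.sum(),A[m].mean(),B[m].mean(),Z[m].max())
f=lambda im,x,y,w,h:cv2.resize(im[y:y+h,x:x+w],(400,300),interpolation=cv2.INTER_CUBIC)
s,t2=[cv2.imread(f"pics/{k}3.png") for k in("scene","top")]
cv2.imwrite("pics/comp5.png",np.vstack([np.hstack([f(s,190,200,100,75),f(s,310,225,80,60)]),np.hstack([cv2.resize(t2,(400,300)),f(t2,318,210,100,75)])]))
```

```text
aside 35.3 n t z [0.4467 0.0922 0.3195] F [-0.6 -0.8  0.3] M [-0.04 -0.09  0.01] 0.0002
scene keeper n 155 0.46662363163786735 0.5140165365324724 z [0.1311 0.1413 0.1462 0.1475]
  tab 154 0.48615682963071427 -0.2523992296596147 0.18586343627990276
top keeper n 186 0.46916217216041634 0.5134847636843418 z [0.1372 0.1434 0.1477 0.152 ]
  tab 126 0.4885705943736028 -0.2471294400440084 0.18451030203248564
```

View pics/comp5.png

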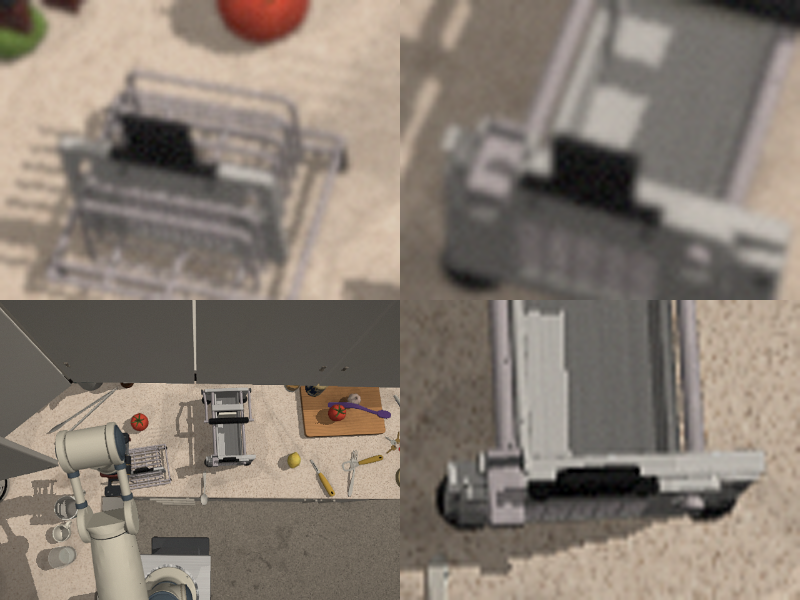

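The keeper lies level over the grid's top edge at top-crop pixel (507,485), the grid still hangs square, and the fine grid stands untouched in the rack. One numeric check that the flap is level, then I'll hand in.

Run:
```python
from h import *
sl=[]
for k in("scene","top"):
    P=Cam(dict(np.load(f"{k}3.npz"))).cloud();A,B,Z=P@n,P@t,P[...,2]
    m=(A>.473)&(A<.502)&(B>-.208)&(B<-.191)&(Z>.134)&(Z<.155)
    r=np.polyfit(A[m],Z[m],1);sl.append(-r[0]);print(k,m.sum(),r,Z[m].mean())
if abs(np.mean(sl))<.12: workorder.job_done();print("handed in")
```

```text
scene 62 [-0.0498  0.1667] 0.1424393768275749
top 92 [0.0142 0.1364] 0.1433702503475809
the job is handed in; nothing more can be done
handed in
```

The coarse grid hangs level and fully down on both studs with the keeper shut over its top edge; the fine grid is still in the rack, I touched nothing else, and the job was handed in at about 35 s.

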